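# Tip cheeses into the brushing groove

## Task

Set the loose small cheese down flat on the steel tipping tray, in the free space near the red handle beside the two already there, and let go of it. Then raise the tray by its red handle, smoothly, so that all three cheeses slide along the blue guide rail and lie flat in single file in the grooved channel, and lower the tray gently, without letting it fall, back onto its rest. Leave the green hand brush and the white tub where they are, and neither drop nor fling any cheese.

Things in the scene. Friction and masses are not known exactly. Their poses are not given: they have to be found in the camera images.
- feeder: fixed steel feeder stand with tray, channel and a white brushing machine. Origin on the table under the tray's mouth, below the channel's centre line; x level, downhill from tray to channel; y level, to the tray's wider (robot's) side; z up. Base plate 8 mm thick, x -230 to 240, y -40 to 110 (-50 to 50 beyond x 15) mm; machine a box 150 mm high, x 232 to 362, y -60 to 60 mm. Its place varies.
- channel: fixed grooved aluminium channel sloping down 16 degrees from the tray's mouth. Origin on its floor at the upper end, 107 mm above the table; x down the slope, y across, z square to the floor. 215 mm long to a blue end stop, 76 mm wide inside, walls 38 mm high, a 22 mm wide groove in the floor.
- tray (a joint): tilt (rad) of the tray (0.7 kg) about its hinge, a level line along the feeder's y through tray_mouth: 0 = level on its rest, grows as the handle end is raised, at most 0.61. Let go, it falls back. Lifting at the handle takes about 5 N. Cheeses start to slide at 0.11 to 0.17 rad; about 0.5 rad and a wait of a second or two empties it.
- tray_mouth (a point): on the tray floor's top face at its mouth edge and hinge, 112 mm above the table. Axes turn with the tray; level, they match the feeder's. Inside, the floor spans x -230 to 0, y -36 to 114 mm. Blue guide rail 36 mm high along y -36; 30 mm walls along y 114 and slanting from (-78, 114) to (0, 36), leaving a 72 mm mouth (corner beyond cut off); 22 mm rear wall. Walls 4 mm thick.
- tray_free (a point): middle of the free space for the third cheese, on the tray floor's top face, at (-188, 39, 0) mm in the axes of tray_mouth.
- tray_handle (a point): grip point in the red handle, at (-258, 39, 57) mm in tray_mouth's axes (which it shares). A flat paddle 12 mm thick, 60 mm wide along y, rising from the rear wall and, with the tray level, leaning 35 degrees back, away from the channel: pinch it across its thickness with the tool tilted to match. Its end is 27 mm further up the paddle. It turns with the tray.
- cheese_a_center (a point): round yellow waxed cheese, a flat disc 62 mm across and 32 mm high, 100 g, slippery on metal; the point is its centre, half-way up; starts on the tray near the mouth.
- cheese_b_center (a point): round yellow waxed cheese, a flat disc 62 mm across and 32 mm high, 100 g, slippery on metal; the point is its centre, half-way up; starts on the tray in front of the slanting wall.
- cheese_c_center (a point): round yellow waxed cheese, a flat disc 62 mm across and 32 mm high, 100 g, slippery on metal; the point is its centre, half-way up; the loose one, starts on the table on the robot's side of the channel.
- brush: bystander: green plastic hand brush with pale bristles, 150 x 45 x 38 mm, lying on the table by the tray; origin under its centre, x along it.
- salt_tub: bystander: open white plastic tub, 100 mm across, 90 mm high, on the table behind the handle end of the tray, to the robot's right; origin under its centre.
Mind the look-alikes: they are no part of the job. Leave any pink or purple look-alike of the part that bears cheese_c_center alone.

How it is judged:
On the way, in this order (a step that is already met when the one before it is completed fails the run):
1. the loose cheese lies flat on the level tray with the other two, let go (x of cheese_a_center in the frame of tray_mouth between -0.225 and 0 m and y of cheese_a_center in the frame of tray_mouth between -0.036 and 0.114 m and z of cheese_a_center in the frame of tray_mouth between 0.01 and 0.022 m and x of cheese_b_center in the frame of tray_mouth between -0.225 and 0 m and y of cheese_b_center in the frame of tray_mouth between -0.036 and 0.114 m and z of cheese_b_center in the frame of tray_mouth between 0.01 and 0.022 m and x of cheese_c_center in the frame of tray_mouth between -0.225 and 0 m and y of cheese_c_center in the frame of tray_mouth between -0.036 and 0.114 m and z of cheese_c_center in the frame of tray_mouth between 0.01 and 0.022 m and value of joint tray below 0.05 rad and contact force between cheese_c and the fingers below 0.05 N and angle between cheese_c_center's own z axis and vertical below 0.1 rad and linear speed of cheese_c below 0.05 m/s), for 0.2 s.
2. the tray is tipped up (value of joint tray above 0.14 rad), for 0.1 s.
3. all three cheeses lie in the channel (x of cheese_a_center in the frame of channel between 0.03 and 0.215 m and y of cheese_a_center in the frame of channel between -0.015 and 0.015 m and z of cheese_a_center in the frame of channel between 0.008 and 0.024 m and x of cheese_b_center in the frame of channel between 0.03 and 0.215 m and y of cheese_b_center in the frame of channel between -0.015 and 0.015 m and z of cheese_b_center in the frame of channel between 0.008 and 0.024 m and x of cheese_c_center in the frame of channel between 0.03 and 0.215 m and y of cheese_c_center in the frame of channel between -0.015 and 0.015 m and z of cheese_c_center in the frame of channel between 0.008 and 0.024 m), for 0.2 s.
At the end, for the whole second after the job is handed in: all three cheeses are at rest in the channel: centres 30 to 215 mm down it from its upper end, within 15 mm of its centre line and 8 to 24 mm above its floor, lying flat on the floor to 0.12 rad; the tray is back down (below 0.05 rad) (all of step 3 and angle between the z axis of each of cheese_a_center, cheese_b_center, cheese_c_center and the z axis of channel, either way round below 0.12 rad and linear speed of each of cheese_a, cheese_b, cheese_c below 0.03 m/s and value of joint tray below 0.05 rad); the robot touches nothing.
It fails at once if the tray is dropped or slammed (falls faster than 2.5 rad/s) (velocity of joint tray below -2.5 rad/s).
It fails at once if a cheese is dropped or flung (moves faster than 1.5 m/s) (linear speed of any of cheese_a, cheese_b, cheese_c above 1.5 m/s).
It fails at once if the brush or the tub is moved more than 25 mm (distance of any of brush, salt_tub from where it was at the start of the episode above 0.025 m).
It also fails if it takes over 58 s, if anything falls off the work surface, if the arm or the gripper's body presses on something with over 40 N, if the wrist force passes 120 N, or if a joint passes its speed limit or range.

## Robot

A 7-joint arm with a two-finger parallel gripper is mounted at the origin on the work surface. World frame = base frame: x ahead of the robot, y to its left, z up, the work surface at z = 0. Lengths are in m, angles in rad, forces in N, time in s.
With the tool pointing down it reaches from about 0.4 to 0.85 m from the base axis. Payload 10.4 kg.
Tool frame: the origin (TCP) lies midway between the tips of the shut fingers; the grasp point (between the pads) lies 19 mm behind it (manip.hold_point_z is the distance from the TCP to the grasp point, in m); z points along the fingers, y is the line along which they close (so a half turn about z gives the same grasp; the last joint's range is limited). The gripper opens to 85 mm and grips with 20 to 120 N. Pads are 22 mm wide; open, the fingers measure 114 mm over their backs; the gripper's body (76 mm by 85 mm) begins 54 mm behind the grasp point. The pads swing forward as they close: fully open they stand 13 mm farther back than shut.
Start: joints at [-1.22, 0.332, -0.065, 1.46, 0.022, 1.35, -0.088], TCP at [0.228, 0.582, 0.231] pointing down, gripper open.
Joint ranges: [-2.6, 2.6], [-0.5, 2.12], [-1.47, 1.34], [0.16, 2.42], [-1.27, 4.41], [0.06, 2.06], [-2.6, 2.6]. Speed limits (rad/s): [2.22, 2.22, 2.79, 2.79, 3.14, 3.14, 3.14].

## Interface

Orientations are given as a unit quaternion [x, y, z, w].
In Python, from workcell import manip, eyes, job gives the robot as it stands.
- The arm moves only by the shell command python3 -m crank 'ROWS' [FORCE]. ROWS is JSON, a list that holds one entry, the list of rows, each a list of 7 numbers: the finger opening in cm, from 0 to 8.54, then the shift along the world's x, y, z in cm, then the turn, a rotation vector about the world's x, y, z in degrees. In form: [[[hand, x, y, z, ax, ay, az], ...]]. A call has 1 to 20 rows; each row shifts and turns the commanded pose from where the row before left it; what a row does not reach is not made up. A row lasts 1/8 s, in which the tool goes at most 62.5 mm and 10.7 degrees, less where a joint would pass 70% of its speed; a pose out of reach is approached as far as the arm can. A call with a gripper value outside its range is refused whole. The fingers move at their own pace and stop on an object; FORCE is the grip in N (left out, the last holds). Time passes only in rows, so rows that do not move let the fingers close. It gives the time, the measured TCP pose, the force, the opening and the grip force at its end, in the units of the state.
- manip.get_obs(): the state, without advancing time (a new reading comes with each control period).
- eyes.camera(name): name is "scene" or "top" or "wrist"; returns (picture, depth): 480x640x3 uint8, red, green, blue; 480x640 float32, m along the optical axis (not along the pixel's ray), 0 where there is no reading.
- eyes.camera_params(name): a dict with "fx", "fy", "cx", "cy" (pixels), "world_from_camera" (4x4, takes a point from camera to world coordinates); the wrist camera has in their place "hand_eye" (4x4, takes a point from camera to tool coordinates, whose origin is the TCP and whose axes are the flange's). Camera axes: x right, y down, z forward; pixel columns grow to the right and rows downward; lengths in m; the calibration is good to about 2 mm. A picture is of the moment at which its call begins: read the wrist's pose just before it. camera_params takes no time and is no camera call.
- job.hand_in(): hands the job in; it is judged then, once.
The state is a dict: "clock": time; "joint_pos": joint angles; "joint_velocities": joint speeds; "tau": joint torques, N m; "position": TCP position; "ee_rot": TCP orientation; "ft_force": force on the tool from outside, world axes, zero at the start; "torque": the same for the moment, N m; "grip_width": opening from 0.0 (shut) to 1.0 (fully open); "grasp_force": force on a finger pad.
Only numpy, scipy, OpenCV 4.12 (cv2) and the standard library are available. Lean on these libraries where they do the work, as an engineer would, in place of code of your own. Each camera call takes 0.05 s, during which the arm holds its last target. There are 200 camera calls.

## Working session

There is one attempt and no reset: what is moved stays moved. The work goes in short steps, Python scripts to look and compute and a shell command to move; the robot and the scene stay as the last step left them, time stands still between calls to the robot, and variables do not carry over. Pictures are saved under pics/ and viewed, at most 10 in all, crops included, and the job is handed in when it is done.

```bash
ls; mkdir -p pics
cat > h.py <<'E'
import numpy as np, cv2
from workcell import manip, eyes, job
def cloud(n):
    o=manip.get_obs(); im,d=eyes.camera(n); p=eyes.camera_params(n)
    v,u=np.mgrid[:480,:640]
    c=np.stack([(u-p['cx'])/p['fx']*d,(v-p['cy'])/p['fy']*d,d,np.ones_like(d)],-1)
    if 'world_from_camera' in p: T=np.array(p['world_from_camera'])
    else:
        from scipy.spatial.transform import Rotation as R
        W=np.eye(4);W[:3,:3]=R.from_quat(o['ee_rot']).as_matrix();W[:3,3]=o['position'];T=W@np.array(p['hand_eye'])
    w=(c@T.T)[...,:3]; w[d==0]=np.nan
    return im,w
E
python3 - <<'E'
from h import *
o=manip.get_obs();print({k:np.round(v,3).tolist() for k,v in o.items()}, manip.hold_point_z)
for n in('scene','top'):
    im,w=cloud(n);cv2.imwrite(f'pics/{n}1.png',im[...,::-1]);np.savez(f'{n}1.npz',im=im,w=w)
E
```

```text
pics
{'clock': 0.0, 'joint_pos': [-1.22, 0.333, -0.065, 1.461, 0.022, 1.35, -0.088], 'joint_velocities': [-0.0, -0.001, 0.0, -0.0, 0.001, 0.0, 0.001], 'tau': [0.0, -62.545, 0.049, -39.161, 0.016, 0.01, 0.0], 'position': [0.228, 0.581, 0.231], 'ee_rot': [0.186, 0.983, -0.001, -0.0], 'ft_force': [-0.448, -0.435, -0.428], 'torque': [0.031, -0.048, -0.006], 'grasp_force': 0.0, 'grip_width': 0.997} 0.0187
```

View pics/scene1.png

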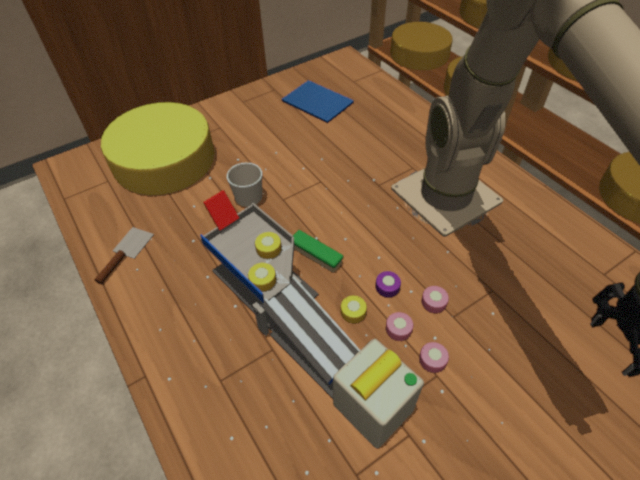

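View pics/top1.png

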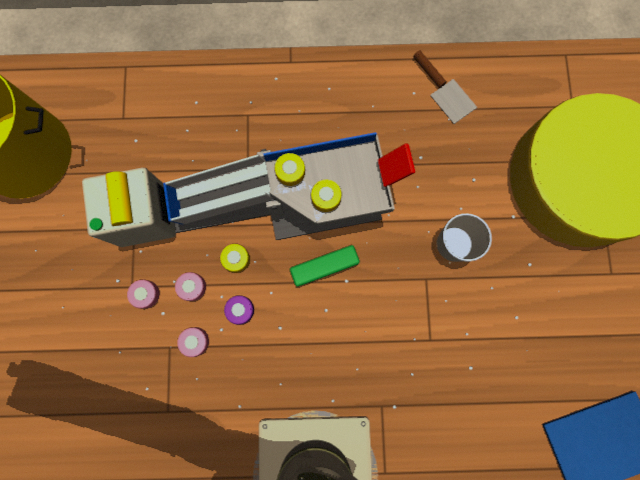

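Candidates for the loose cheese in the top view are yellow (234,257), purple (238,309) and pink (142,293), (189,286), (192,342). There are two more yellow ones on the tray at (290,168) and (326,194). I choose the yellow one on the table at (234,257). The handle is at (397,165), the brush at (325,266) and the tub at (463,240).

Run:
```python
from h import *
Z=np.load('top1.npz');im,w=Z['im'],Z['w']
cv2.imwrite('pics/crop1.png',cv2.resize(im[120:360,70:430,::-1],None,fx=2,fy=2,interpolation=cv2.INTER_CUBIC))
hsv=cv2.cvtColor(im,cv2.COLOR_RGB2HSV);H,S,V=[hsv[...,i].astype(int) for i in range(3)]
roi=np.zeros(H.shape,bool);roi[125:290,150:430]=1
def st(n,m):
    p=w[m&roi];p=p[~np.isnan(p[:,0])];print(n,len(p),'med',np.median(p,0).round(3),'min',p.min(0).round(3),'max',p.max(0).round(3));return p
red=((H<6)|(H>174))&(S>180)&(V>100)
r=st('red',red)
blue=(H>100)&(H<125)&(S>150)
u=np.arange(640)[None]+0*H
b=st('rail',blue&(u>240)&(w[...,2]>.14))
c=b[:,:2].mean(0);d=np.linalg.svd(b[:,:2]-c)[2][0];d*=np.sign(d[1]);print('rail dir',d,'yaw',np.degrees(np.arctan2(d[1],d[0])),'c',c)
e=np.array([-d[1],d[0]]);print('rail top rms',np.std((b[:,:2]-c)@e))
s=st('stop',blue&(u<200)&(w[...,2]>.04))
for n,p in(('red',r),('stop',s),('rail',b)):
    q=(p[:,:2]-c); a=q@d;f=q@e;print(n,'along',np.percentile(a,[0,2,50,98,100]).round(4),'across',np.percentile(f,[0,2,50,98,100]).round(4))
n_,lab,stt,cen=cv2.connectedComponentsWithStats(((H>22)&(H<34)&(S>150)&roi).astype(np.uint8))
for i in range(1,n_):
    if stt[i,4]>100:
        p=w[(lab==i)];zt=np.nanpercentile(p[:,2],80);m=cv2.fillConvexPoly(np.zeros(H.shape,np.uint8),cv2.convexHull(np.argwhere(lab==i)[:,::-1].astype(np.int32)),1)>0
        q=w[m&(abs(w[...,2]-zt)<.006)];(cx,cy),rr=cv2.minEnclosingCircle(q[:,:2].astype(np.float32));print('cheese',cen[i].round(),cx,cy,rr,q.mean(0).round(4))
# tray floor
fl=roi&(abs(w[...,2]-.112)<.006)&(u>265)&(u<395);p=st('floor',fl);q=p[:,:2]-c;print(np.percentile(q@d,[0,1,99,100]),np.percentile(q@e,[0,1,99,100]))
```

```text
red 972 med [ 0.609 -0.172  0.167] min [ 0.578 -0.201  0.128] max [ 0.642 -0.143  0.195]
rail 285 med [ 0.663 -0.021  0.146] min [ 0.644 -0.138  0.14 ] max [0.683 0.085 0.15 ]
rail dir [-0.16709253  0.98594122] yaw 99.61881515152947 c [ 0.66292773 -0.02394068]
rail top rms 0.0010222297716268069
stop 406 med [0.573 0.293 0.07 ] min [0.53  0.281 0.041] max [0.615 0.318 0.088]
red along [-0.1648 -0.1615 -0.1369 -0.1127 -0.1113] across [0.0473 0.0497 0.0777 0.105  0.1061]
stop along [0.3186 0.3197 0.3274 0.3426 0.3456] across [-0.0104 -0.0001  0.0359  0.0728  0.0791]
rail along [-0.1156 -0.1115  0.0031  0.106   0.1107] across [-0.003  -0.0022  0.0002  0.0017  0.0023]
cheese [289. 168.] 0.6180159449577332 0.03641830384731293 0.03110750950872898 [0.6173 0.0356 0.1428]
cheese [326. 195.] 0.5615012049674988 -0.034992195665836334 0.030617887154221535 [ 0.5607 -0.035   0.1429]
cheese [234. 258.] 0.4564938545227051 0.16601520776748657 0.030471226200461388 [0.456  0.1659 0.0309]
floor 5656 med [ 0.597 -0.069  0.111] min [ 0.505 -0.167  0.106] max [0.682 0.086 0.118]
[-0.11862272 -0.11557955  0.11552501  0.12725426] [-0.02263191  0.00019623  0.15439082  0.15533148]
```

View pics/crop1.png

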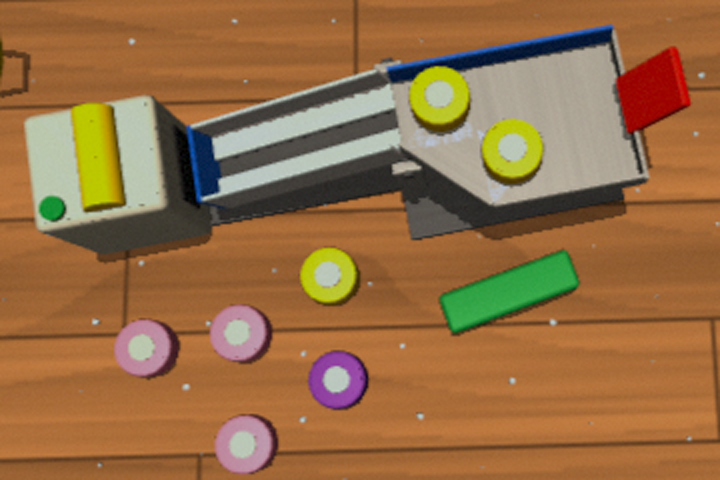

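The crop confirms the loose yellow cheese at crop (329,275), and the purple and pink ones are separate. It sits at (0.456, 0.166) with its top at 0.031 m, as it should. I put the mouth at (0.6065, 0.0816), feeder yaw 99.6°, tray_free at (0.5995, -0.110) and the handle at (0.611, -0.179, 0.169).

```bash
python3 -m crank '[[[8.5,2.3,-4.2,0,0,0,0],[8.5,2.3,-4.2,0,0,0,0],[8.5,2.3,-4.2,0,0,0,0],[8.5,2.3,-4.2,0,0,0,0],[8.5,2.3,-4.2,0,0,0,0],[8.5,2.3,-4.2,0,0,0,0],[8.5,2.3,-4.2,-2,0,0,0],[8.5,2.3,-4.2,-3,0,0,0],[8.5,2.3,-4.2,-3,0,0,0],[8.5,2.1,-3.7,-3,0,0,0],[8.5,0,0,-2,0,0,0],[8.5,0,0,0,0,0,0],[8.5,0,0,0,0,0,0]]]' 30
```

```text
clock: 1.72
position: [0.4563, 0.1676, 0.1021]
ee_rot: [0.185, 0.983, 0.0, 0.0]
ft_force: [0.4, 0.0, -0.9]
grip_width: 0.993
grasp_force: 0.0
```

```bash
python3 -m crank '[[[8.5,0,-0.2,-3,0,0,0],[8.5,0,0,-3,0,0,0],[8.5,0,0,-2,0,0,0],[8.5,0,0,-1.3,0,0,0],[8.5,0,0,-0.5,0,0,0],[8.5,0,0,0,0,0,0],[5.5,0,0,0,0,0,0],[5.5,0,0,0,0,0,0],[5.5,0,0,0,0,0,0],[5.5,0,0,0,0,0,0],[5.5,0,0,0,0,0,0],[5.5,0,0,0,0,0,0]]]' 30
```

```text
clock: 3.22
position: [0.4567, 0.1651, 0.004]
ee_rot: [0.186, 0.983, 0.0, 0.0]
ft_force: [-0.1, -0.1, 6.4]
grip_width: 0.716
grasp_force: 32.9
```

```bash
python3 -m crank '[[[5.5,0,0,1,0,0,0],[5.5,0,0,3,0,0,0],[5.5,0,0,4,0,0,0],[5.5,0,0,4,0,0,0],[5.5,0,0,4,0,0,-4],[5.5,1,-2,3,0,0,-7],[5.5,2,-4,1,0,0,-8],[5.5,2.2,-4.2,0,0,0,-8],[5.5,2.2,-4.2,0,0,0,-8],[5.5,2.2,-4.2,0,0,0,-8],[5.5,2.2,-4.2,0,0,0,-8],[5.5,1.5,-3,0,0,0,-6],[5.5,1,-1.7,0,0,0,-2],[5.5,0,0,0,0,0,0],[5.5,0,0,0,0,0,0],[5.5,0,0,0,0,0,0]]]'
python3 - <<'E'
from h import *
from scipy.spatial.transform import Rotation as R
im,w=cloud('wrist');cv2.imwrite('pics/w1.png',im[...,::-1])
o=manip.get_obs();y=R.from_quat(o['ee_rot']).as_matrix()[:,1];print('yaw',np.degrees(np.arctan2(y[1],y[0])),np.array(o['joint_pos']).round(2))
im,w=cloud('scene');cv2.imwrite('pics/s2.png',im[...,::-1])
E
```

```text
clock: 5.22
position: [0.5991, -0.1086, 0.2035]
ee_rot: [0.645, 0.765, 0.0, -0.0]
ft_force: [1.0, 0.6, -1.3]
grip_width: 0.714
grasp_force: 33.0
yaw 9.70626112431037 [-0.37  0.34  0.6   1.57 -0.2   1.28  0.43]
```

View pics/w1.png

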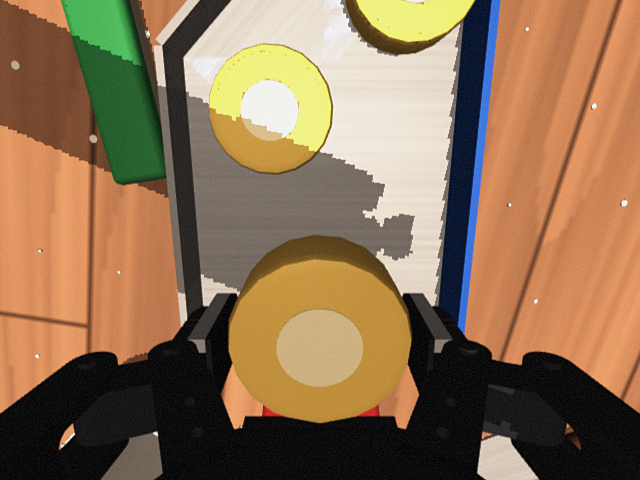

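The wrist picture shows the cheese held at (320,330), midway between the tray walls at columns 190 and 440. Cheese b, at (270,108), is clear. I'm lowering it now.

```bash
python3 -m crank '[[[5.5,0,0,-2.5,0,0,0],[5.5,0,0,-2.5,0,0,0],[5.5,0,0,-1.8,0,0,0],[5.5,0,0,-1,0,0,0],[5.5,0,0,-0.6,0,0,0],[5.5,0,0,-0.2,0,0,0],[5.5,0,0,0,0,0,0],[5.5,0,0,0,0,0,0]]]'
```

```text
clock: 6.32
position: [0.5995, -0.1102, 0.1178]
ee_rot: [0.646, 0.764, 0.0, 0.0]
ft_force: [0.3, 0.7, -0.5]
grip_width: 0.711
grasp_force: 33.0
```

```bash
python3 -m crank '[[[5.5,0,0,-0.1,0,0,0],[5.5,0,0,-0.1,0,0,0],[6.6,0,0,0,0,0,0],[7.2,0,0,0,0,0,0],[7.8,0,0,0,0,0,0],[8.5,0,0,0,0,0,0],[8.5,0,0,0,0,0,0],[8.5,0,0,1,0,0,0],[8.5,0,0,3,0,0,0],[8.5,0,0,4,0,0,0],[8.5,0,0,4,0,0,0],[8.5,0,0,3,0,0,0],[8.5,0,0,0,0,0,0],[8.5,0,0,0,0,0,0]]]'
python3 - <<'E'
from h import *
im,w=cloud('wrist');cv2.imwrite('pics/w2.png',im[...,::-1])
hsv=cv2.cvtColor(im,cv2.COLOR_RGB2HSV);H,S,V=[hsv[...,i].astype(int) for i in range(3)]
m=((H<6)|(H>174))&(S>180)&(V>60)
p=w[m];p=p[np.isfinite(p[:,0])];print(len(p),np.median(p,0))
O=np.array([.6065,.0816,.112]);a=np.radians(99.6);d=np.array([np.cos(a),np.sin(a),0]);e=np.array([-d[1],d[0],0])
f=np.c_[(p-O)@d,(p-O)@e,(p-O)[:,2]];print(np.percentile(f,[1,25,50,75,99],axis=0).round(4))
M=np.c_[f[:,2],np.ones(len(f))];print('x=k*z+b',np.linalg.lstsq(M,f[:,0],rcond=None)[0])
for r in((0,240),(240,480)):
  pass
y=(H>18)&(H<34)&(S>100)
q=(w-O);g=np.stack([q@d,q@e,q[...,2]],-1)
t=y&(g[...,2]>.025)&(g[...,2]<.04)&(g[...,0]<-.14)
print('c',g[t].min(0),g[t].max(0),g[t].mean(0))
E
```

```text
clock: 8.07
position: [0.599, -0.1101, 0.2651]
ee_rot: [0.646, 0.764, -0.0, -0.0]
ft_force: [-0.6, 0.2, -0.5]
grip_width: 0.992
grasp_force: 0.0
9635 [ 0.61162832 -0.17592072  0.16724203]
[[-0.2784  0.0088  0.0181]
 [-0.2655  0.023   0.0378]
 [-0.2548  0.0377  0.0552]
 [-0.2426  0.0525  0.0704]
 [-0.229   0.0668  0.0803]]
x=k*z+b [-0.71760709 -0.21554355]
c [-0.21969349  0.00786236  0.02505999] [-0.14044164  0.06911863  0.03290191] [-0.18817681  0.03839449  0.03067332]
```

View pics/w2.png

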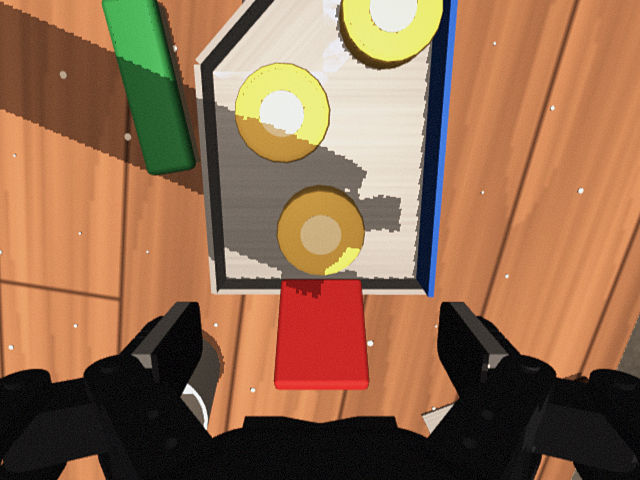

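Cheese c lies flat at (321,232) in the picture, tray (-188, 38), with its top 31 mm above the floor. It's clear of b, and the red handle is at (322,335). Next I refine the handle position and plan the grasp.

```bash
cat > plan.py <<'E'
from h import *
from scipy.spatial.transform import Rotation as R
a=np.radians(99.6);d=np.array([np.cos(a),np.sin(a),0]);e=np.array([-d[1],d[0],0]);k=np.array([0,0,1.])
O=np.array([.6065,.0816,.112])
def pose(th,dx=0,up=0,O=O,hz=.0187):
    """TCP for the handle grasp at tray tilt th; up = retreat along the paddle"""
    Q=R.from_rotvec(e*th)   # about +e: -d end goes up (e x -d = +z)
    u=-np.sin(np.radians(35))*d+np.cos(np.radians(35))*k
    z=-u; y=-(np.cos(np.radians(35))*d+np.sin(np.radians(35))*k); x=np.cross(y,z)
    g=d*(-.258+dx)+e*.039+k*.057+u*up
    return O+Q.apply(g)-Q.apply(z)*-hz, Q*R.from_matrix(np.c_[x,y,z])
E
python3 - <<'E'
from plan import *
im,w=cloud('wrist');np.savez('w2.npz',im=im,w=w)
hsv=cv2.cvtColor(im,cv2.COLOR_RGB2HSV);H,S,V=[hsv[...,i].astype(int) for i in range(3)]
m=((H<6)|(H>174))&(S>180)&(V>60);q=w-O;g=np.stack([q@d,q@e,q[...,2]],-1)
p=g[m&(g[...,2]>.03)&(g[...,2]<.07)]
print(len(p),'fit',np.polyfit(p[:,2],p[:,0],1),'front face x at z57',np.polyval(np.polyfit(p[:,2],p[:,0],1),.057),'y ends',np.percentile(p[:,1],[1,99]))
b=g[(H>100)&(H<125)&(S>150)&(g[...,2]>.033)];print('rail top y,z',np.median(b[:,1:],0),'xmin',b[:,0].min(),np.polyfit(b[:,0],b[:,1],1))
o=manip.get_obs();P0=np.array(o['position']);R0=R.from_quat(o['ee_rot'])
P,Q=pose(0);print('grasp',P,'delta rv',np.degrees((Q*R0.inv()).as_rotvec()))
print('axes e',e,'d',d,'hover',pose(0,up=.09)[0])
E
```

```text
5736 fit [-0.69996522 -0.21615785] front face x at z57 -0.25605587073606606 y ends [0.00876144 0.06682461]
rail top y,z [-0.03742002  0.03579823] xmin -0.23401005733889682 [-0.41642451 -0.06878022]
grasp [ 0.60928375 -0.16871528  0.15368186] delta rv [ 22.38660054  31.53211822 -86.93382739]
axes e [-0.98599604 -0.16676875  0.        ] d [-0.16676875  0.98599604  0.        ] hover [ 0.61789267 -0.21961425  0.22740554]
```

Run:
```python
from plan import *
def prof(im,w,n):
    hsv=cv2.cvtColor(im,cv2.COLOR_RGB2HSV);H,S,V=[hsv[...,i].astype(int) for i in range(3)]
    q=w-O;g=np.stack([q@d,q@e,q[...,2]],-1)
    m=((H<6)|(H>174))&(S>180)&(V>60)&(g[...,2]>0)&(g[...,2]<.1)&(g[...,0]>-.3)&(g[...,0]<-.2);p=g[m]
    print(n,[(round(x,3),len(s),round(float(np.median(s[:,2])),4)) for x in np.arange(-.29,-.22,.004) if len(s:=p[abs(p[:,0]-x)<.002])], p.min(0),p.max(0))
    t=g[(g[...,1]>-.02)&(g[...,1]<.1)&(abs(g[...,2]-.022)<.003)&(abs(g[...,0]+.232)<.02)&~m];print(' rear wall x',np.percentile(t[:,0],[2,50,98]) if len(t) else 0)
Z=np.load('w2.npz');prof(Z['im'],Z['w'],'wrist')
Z=np.load('top1.npz');prof(Z['im'],Z['w'],'top')
Z=np.load('scene1.npz');prof(Z['im'],Z['w'],'scene')
```

```text
wrist [(np.float64(-0.282), 10, 0.0762), (np.float64(-0.278), 213, 0.0781), (np.float64(-0.274), 538, 0.0797), (np.float64(-0.27), 993, 0.0768), (np.float64(-0.266), 983, 0.0713), (np.float64(-0.262), 932, 0.0655), (np.float64(-0.258), 879, 0.0599), (np.float64(-0.254), 860, 0.054), (np.float64(-0.25), 789, 0.0484), (np.float64(-0.246), 778, 0.0426), (np.float64(-0.242), 735, 0.0369), (np.float64(-0.238), 687, 0.0312), (np.float64(-0.234), 666, 0.0255), (np.float64(-0.23), 599, 0.0199), (np.float64(-0.226), 1, 0.0188)] [-0.28077004  0.00669611  0.00379164] [-0.22787876  0.06781126  0.08131312]
 rear wall x [-0.23831453 -0.23605289 -0.23432053]
top [(np.float64(-0.278), 7, 0.0737), (np.float64(-0.274), 53, 0.0777), (np.float64(-0.27), 66, 0.0798), (np.float64(-0.266), 85, 0.0769), (np.float64(-0.262), 87, 0.0716), (np.float64(-0.258), 90, 0.0657), (np.float64(-0.254), 81, 0.0599), (np.float64(-0.25), 87, 0.0545), (np.float64(-0.246), 79, 0.0485), (np.float64(-0.242), 78, 0.0429), (np.float64(-0.238), 79, 0.0373), (np.float64(-0.234), 77, 0.0317), (np.float64(-0.23), 75, 0.026), (np.float64(-0.226), 54, 0.0208)] [-0.27824559  0.00921088  0.01649263] [-0.22478047  0.06842339  0.08317611]
 rear wall x [-0.23421063 -0.23198726 -0.22444249]
scene [(np.float64(-0.282), 1, 0.0745), (np.float64(-0.274), 13, 0.0785), (np.float64(-0.27), 53, 0.0785), (np.float64(-0.266), 62, 0.074), (np.float64(-0.262), 67, 0.0687), (np.float64(-0.258), 72, 0.063), (np.float64(-0.254), 64, 0.0576), (np.float64(-0.25), 72, 0.0516), (np.float64(-0.246), 59, 0.0462), (np.float64(-0.242), 75, 0.0406), (np.float64(-0.238), 67, 0.0343), (np.float64(-0.234), 58, 0.0291), (np.float64(-0.23), 58, 0.0231), (np.float64(-0.226), 33, 0.0212)] [-0.28014716  0.00549317  0.01528599] [-0.22515136  0.06530875  0.0840409 ]
 rear wall x [-0.2405042  -0.23339802 -0.22885888]
```

```bash
sed -i 's/^O=.*/O=np.array([.607,.0786,.112])/' plan.py; python3 -m crank '[[[8.5,0.16,-1,0,1.87,2.63,-7.24],[8.5,0.16,-1,0,1.87,2.63,-7.24],[8.5,0.16,-1,0,1.87,2.63,-7.24],[8.5,0.16,-1,0,1.87,2.63,-7.24],[8.5,0.16,-1,0,1.87,2.63,-7.24],[8.5,0.16,-1,0,1.87,2.63,-7.24],[8.5,0.16,-1,0,1.87,2.63,-7.24],[8.5,0.16,-1,0,1.87,2.63,-7.24],[7,0.16,-1,-0.5,1.87,2.63,-7.24],[6,0.16,-1,-1,1.87,2.63,-7.24],[5,0.16,-0.7,-1,1.87,2.63,-7.24],[5,0.16,-0.5,-1,1.87,2.63,-7.24],[5,0,0,0,0,0,0],[5,0,0,0,0,0,0],[5,0,0,0,0,0,0]]]' 60
cat > chk.py <<'E'
from plan import *
import sys
th=float(sys.argv[1]);up=float(sys.argv[2])
o=manip.get_obs();P,Q=pose(th,up=up);R0=R.from_quat(o['ee_rot']);A=R0.as_matrix()
D=P-o['position'];print('to go cm',(D*100).round(2),'in tool xyz',(D@A*100).round(2),'rv',np.degrees((Q*R0.inv()).as_rotvec()).round(2),'q',np.array(o['joint_pos']).round(2))
E
python3 chk.py 0 .09
```

```text
clock: 10.05
position: [0.6189, -0.2213, 0.231]
ee_rot: [0.95, 0.082, -0.025, -0.299]
ft_force: [-0.7, 0.2, 0.3]
grip_width: 0.582
grasp_force: 0.0
to go cm [-0.05 -0.13 -0.36] in tool xyz [-0.07  0.31  0.23] rv [ 0.06  0.12 -0.22] q [ 0.12  0.8   0.75  1.08 -0.88  1.92 -0.67]
```

Run:
```python
from plan import *
o=manip.get_obs();im,w=cloud('wrist');cv2.imwrite('pics/w3.png',im[...,::-1])
hsv=cv2.cvtColor(im,cv2.COLOR_RGB2HSV);H,S,V=[hsv[...,i].astype(int) for i in range(3)]
m=((H<6)|(H>174))&(S>150)&(V>50);p=w[m];p=p[np.isfinite(p[:,0])&(p[:,2]>.12)]
t=(p-o['position'])@R.from_quat(o['ee_rot']).as_matrix()
print(len(t),np.percentile(t,[0,2,10,25,50,75,90,98,100],axis=0).round(4))
```

```text
2921 [[-2.870e-02 -1.100e-03  4.470e-02]
 [-2.640e-02 -9.000e-04  4.600e-02]
 [-2.040e-02  1.000e-04  4.650e-02]
 [-9.800e-03  1.600e-03  4.690e-02]
 [ 7.400e-03  4.700e-03  4.750e-02]
 [ 2.330e-02  7.600e-03  4.840e-02]
 [ 2.990e-02  9.300e-03  6.170e-02]
 [ 3.040e-02  1.040e-02  1.034e-01]
 [ 3.080e-02  1.070e-02  1.238e-01]]
```

View pics/w3.png

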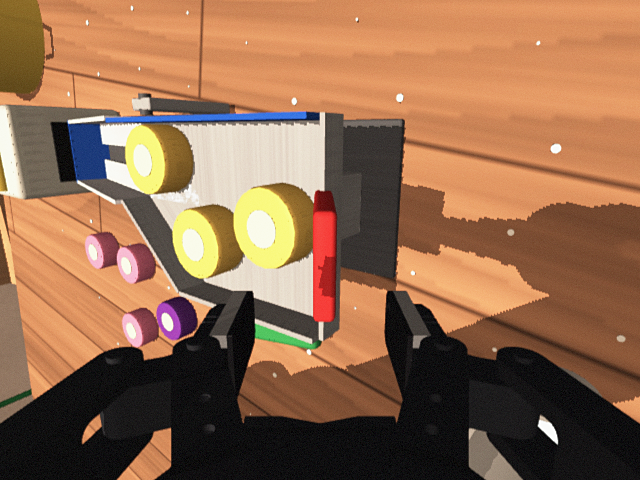

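The paddle shows edge-on at about (324,255), midway between the open fingers. In tool axes its centre is at y +4.8 mm and its end at z 46 mm, which agrees with the plan to 2 mm.

```bash
python3 -m crank '[[[5,0.17,-0.37,-0.28,0,0,0],[5,-0.19,1.13,-1.64,0,0,0],[5,-0.19,1.13,-1.64,0,0,0],[5,-0.19,1.13,-1.64,0,0,0],[5,-0.14,0.85,-1.23,0,0,0],[5,-0.1,0.57,-0.82,0,0,0],[5,-0.07,0.4,-0.57,0,0,0],[5,0,0,0,0,0,0],[5,0,0,0,0,0,0]]]' 60;python3 chk.py 0 0
```

```text
clock: 11.22
position: [0.6114, -0.1742, 0.1526]
ee_rot: [0.951, 0.08, -0.025, -0.299]
ft_force: [-0.5, 0.7, 0.7]
grip_width: 0.585
grasp_force: 0.0
to go cm [-0.16  0.25  0.11] in tool xyz [-0.12 -0.29  0.06] rv [ 0.06  0.05 -0.02] q [ 0.02  0.79  0.73  1.28 -0.88  1.76 -0.62]
```

```bash
python3 -m crank '[[[3,0,0,0,0,0,0],[2,0,0,0,0,0,0],[1.5,0,0,0,0,0,0],[0.8,0,0,0,0,0,0],[0.8,0,0,0,0,0,0],[0.8,0,0,0,0,0,0]]]' 60; python3 chk.py 0 0
```

```text
clock: 11.98
position: [0.611, -0.1712, 0.1545]
ee_rot: [0.949, 0.082, -0.025, -0.302]
ft_force: [-8.8, 10.6, 14.1]
grip_width: 0.133
grasp_force: 60.1
to go cm [-0.12 -0.05 -0.08] in tool xyz [-0.13  0.07  0.05] rv [-0.28  0.01 -0.24] q [ 0.02  0.79  0.73  1.28 -0.88  1.76 -0.62]
```

Run:
```python
from plan import *
t=np.arange(0,.56,.05);P=np.array([pose(x)[0] for x in t])
print(np.c_[t[1:],(np.diff(P,axis=0)*100).round(3)], 'rv/.025',np.degrees(e*.025))
```

```text
[[ 0.05  -0.04   0.236  1.231]
 [ 0.1   -0.05   0.296  1.217]
 [ 0.15  -0.06   0.356  1.201]
 [ 0.2   -0.07   0.415  1.181]
 [ 0.25  -0.08   0.472  1.159]
 [ 0.3   -0.089  0.529  1.133]
 [ 0.35  -0.099  0.584  1.105]
 [ 0.4   -0.108  0.638  1.074]
 [ 0.45  -0.117  0.69   1.04 ]
 [ 0.5   -0.125  0.74   1.004]
 [ 0.55  -0.133  0.789  0.965]] rv/.025 [-1.41233529 -0.23887863  0.        ]
```

```bash
python3 -m crank '[[[0.8,-0.04,0.23,0.17,0,0,0],[0.8,0,0,0,0,0,0],[0.8,-0.02,0.12,0.62,-1.41,-0.24,0],[0.8,-0.02,0.12,0.61,-1.41,-0.24,0],[0.8,-0.025,0.15,0.61,-1.41,-0.24,0],[0.8,-0.025,0.15,0.61,-1.41,-0.24,0]]]' 60; python3 chk.py 0.1 0
```

```text
clock: 12.72
position: [0.6101, -0.1659, 0.1787]
ee_rot: [0.964, 0.081, -0.021, -0.251]
ft_force: [4.3, -0.3, -3.8]
grip_width: 0.133
grasp_force: 59.6
to go cm [-0.12 -0.05 -0.06] in tool xyz [-0.13  0.05  0.04] rv [ 0.14  0.06 -0.05] q [-0.07  0.71  0.78  1.32 -0.81  1.7  -0.66]
```

Forces are low and the tray follows the plan, so I'm going on.

```bash
python3 -m crank '[[[0.8,-0.03,0.18,0.6,-1.41,-0.24,0],[0.8,-0.03,0.18,0.6,-1.41,-0.24,0],[0.8,-0.035,0.21,0.59,-1.41,-0.24,0],[0.8,-0.035,0.21,0.59,-1.41,-0.24,0],[0.8,0,0,0,0,0,0],[0.8,0,0,0,0,0,0],[0.8,0,0,0,0,0,0],[0.8,0,0,0,0,0,0]]]' 60; python3 chk.py 0.2 0;python3 - <<'E'
from h import *
im,w=cloud('scene');cv2.imwrite('pics/s3.png',im[170:420,180:440,::-1].repeat(2,0).repeat(2,1))
E
```

```text
clock: 13.72
position: [0.6088, -0.1584, 0.202]
ee_rot: [0.976, 0.082, -0.017, -0.203]
ft_force: [3.6, -2.6, -1.7]
grip_width: 0.134
grasp_force: 59.8
to go cm [-0.13 -0.03  0.  ] in tool xyz [-0.13  0.   -0.  ] rv [-0.    0.04 -0.02] q [-0.16  0.64  0.83  1.36 -0.74  1.65 -0.71]
```

View pics/s3.png

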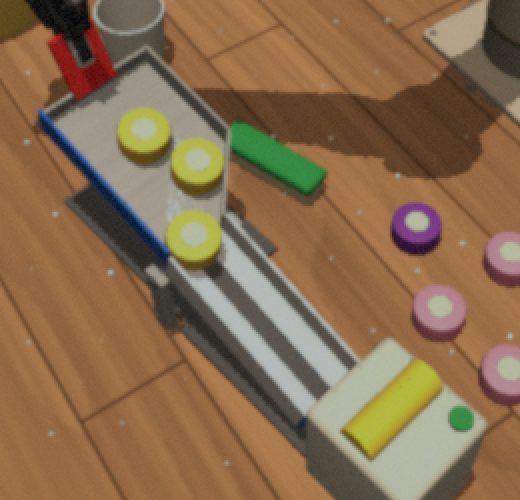

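The tray is up at 0.2 rad. Cheese a (195,238) is entering the channel, b (197,165) lies against the slant and c (145,133) is following. I'll keep raising, gently.

```bash
python3 -m crank '[[[0.8,0,0,0,0,0,0],[0.8,0,0,0,0,0,0],[0.8,-0.04,0.24,0.58,-1.41,-0.24,0],[0.8,-0.04,0.24,0.58,-1.41,-0.24,0],[0.8,-0.045,0.265,0.57,-1.41,-0.24,0],[0.8,-0.045,0.265,0.57,-1.41,-0.24,0],[0.8,0,0,0,0,0,0],[0.8,0,0,0,0,0,0],[0.8,-0.05,0.29,0.55,-1.41,-0.24,0],[0.8,-0.05,0.29,0.55,-1.41,-0.24,0],[0.8,-0.054,0.32,0.54,-1.41,-0.24,0],[0.8,-0.054,0.32,0.54,-1.41,-0.24,0],[0.8,0,0,0,0,0,0],[0.8,0,0,0,0,0,0],[0.8,0,0,0,0,0,0],[0.8,0,0,0,0,0,0]]]' 60; python3 chk.py 0.4 0;python3 - <<'E'
from h import *
im,w=cloud('scene');cv2.imwrite('pics/s4.png',im[170:420,180:440,::-1].repeat(2,0).repeat(2,1))
E
```

```text
clock: 15.78
position: [0.6051, -0.1364, 0.2466]
ee_rot: [0.991, 0.083, -0.008, -0.105]
ft_force: [5.6, -2.9, 0.3]
grip_width: 0.132
grasp_force: 59.9
to go cm [-0.13 -0.01  0.01] in tool xyz [-0.13 -0.01 -0.01] rv [-0.06  0.04 -0.  ] q [-0.38  0.51  0.93  1.41 -0.57  1.55 -0.84]
```

View pics/s4.png

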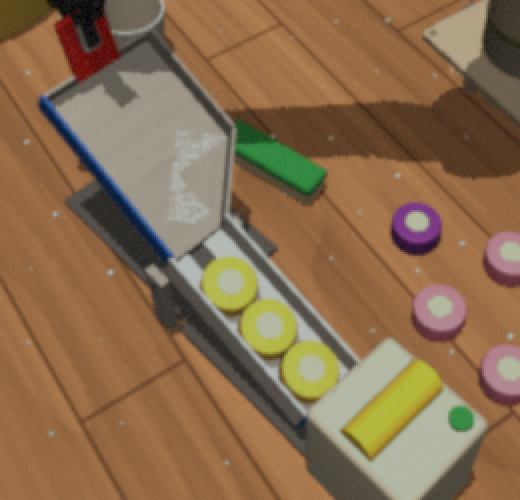

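All three cheeses are in the channel, at (231,283), (268,327) and (310,370). I'm lowering the tray along the same arc.

```bash
python3 -m crank '[[[0.8,0.054,-0.32,-0.54,1.41,0.24,0],[0.8,0.054,-0.32,-0.54,1.41,0.24,0],[0.8,0.05,-0.29,-0.55,1.41,0.24,0],[0.8,0.05,-0.29,-0.55,1.41,0.24,0],[0.8,0.045,-0.265,-0.57,1.41,0.24,0],[0.8,0.045,-0.265,-0.57,1.41,0.24,0],[0.8,0.04,-0.24,-0.58,1.41,0.24,0],[0.8,0.04,-0.24,-0.58,1.41,0.24,0],[0.8,0.035,-0.21,-0.59,1.41,0.24,0],[0.8,0.035,-0.21,-0.59,1.41,0.24,0],[0.8,0.03,-0.18,-0.6,1.41,0.24,0],[0.8,0.03,-0.18,-0.6,1.41,0.24,0],[0.8,0.025,-0.15,-0.61,1.41,0.24,0],[0.8,0.025,-0.15,-0.61,1.41,0.24,0],[0.8,0.02,-0.12,-0.61,1.41,0.24,0],[0.8,0.01,-0.06,-0.31,0.7,0.12,0],[0.8,0.01,-0.06,-0.31,0.7,0.12,0],[0.8,0,0,0,0,0,0],[0.8,0,0,0,0,0,0]]]' 60; python3 chk.py 0 0
```

```text
clock: 18.2
position: [0.611, -0.1711, 0.1545]
ee_rot: [0.95, 0.081, -0.024, -0.301]
ft_force: [1.3, 2.1, 7.8]
grip_width: 0.13
grasp_force: 60.7
to go cm [-0.13 -0.06 -0.08] in tool xyz [-0.13  0.08  0.05] rv [-0.21  0.09 -0.05] q [ 0.02  0.79  0.73  1.29 -0.88  1.76 -0.62]
```

The tray is back at its rest pose. I'm releasing the handle and backing off along the paddle.

```bash
python3 -m crank '[[[2,0,0,0,0,0,0],[4,0,0,0,0,0,0],[5,0,0,0,0,0,0],[5,0,0,0,0,0,0],[5,0.1,-0.57,0.82,0,0,0],[5,0.19,-1.13,1.64,0,0,0],[5,0.29,-1.7,2.46,0,0,0],[5,0.29,-1.7,2.46,0,0,0],[5,0.29,-1.7,2.46,0,0,0],[5,0,-1,4,0,0,0],[5,0,-1,4,0,0,0],[5,0,0,0,0,0,0],[5,0,0,0,0,0,0],[5,0,0,0,0,0,0]]]'
python3 - <<'E'
from plan import *
for n in('top','scene'):
    im,w=cloud(n)
    if n=='top': cv2.imwrite('pics/t5.png',im[120:360,70:500,::-1])
    hsv=cv2.cvtColor(im,cv2.COLOR_RGB2HSV);H,S,V=[hsv[...,i].astype(int) for i in range(3)]
    A=np.radians(16);cx=np.cos(A)*d-np.sin(A)*k;cz=np.sin(A)*d+np.cos(A)*k
    q=w-(O-[0,0,.005]);g=np.stack([q@cx,q@e,q@cz],-1)
    m=(H>18)&(H<34)&(S>100)&(abs(g[...,1])<.045)&(g[...,0]>-.02)&(g[...,0]<.22)&(g[...,2]>.024)&(g[...,2]<.05)
    N,l,s,c=cv2.connectedComponentsWithStats(cv2.morphologyEx(m.astype(np.uint8),cv2.MORPH_ERODE,np.ones((2,2))))
    for i in range(1,N):
        if s[i,4]>40: p=g[l==i];print(n,s[i,4],'mid',((p.min(0)+p.max(0))/2).round(3),'ztop slopes',np.linalg.lstsq(np.c_[p[:,:2],np.ones(len(p))],p[:,2],rcond=None)[0].round(3))
    t=np.stack([(w-O)@d,(w-O)@e,(w-O)[...,2]],-1);f=t[(t[...,0]>-.215)&(t[...,0]<-.09)&(abs(t[...,1]-.039)<.06)&(abs(t[...,2])<.04)]
    print('tray tilt',-np.polyfit(f[:,0],f[:,2],1))
E
```

```text
clock: 19.95
position: [0.6224, -0.2568, 0.3207]
ee_rot: [0.95, 0.08, -0.028, -0.301]
ft_force: [0.1, -0.2, -0.9]
grip_width: 0.584
grasp_force: 0.0
top 1281 mid [ 0.123 -0.003  0.03 ] ztop slopes [ 0.003 -0.03   0.031]
tray tilt [-0.00064975  0.00092354]
scene 1141 mid [ 0.123 -0.007  0.031] ztop slopes [-0.004  0.009  0.032]
tray tilt [-8.93143576e-04  2.63179263e-05]
```

View pics/t5.png

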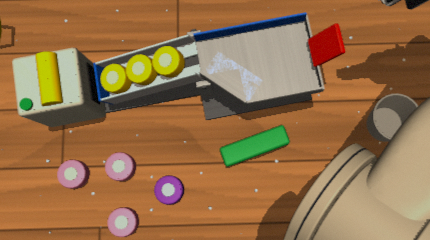

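The three cheeses lie flat in single file at (113,78), (139,68) and (168,60). The tray is level and empty, the brush and tub are in place, and the robot is clear.

```bash
python3 -c "
from workcell import job
print(job.hand_in())"
```

```text
the job is handed in; nothing more can be done
None
```

The job is handed in at about 20 s of the 58 s allowed: all three cheeses lie flat in single file in the channel, the tray is back on its rest, and the brush and tub look unmoved; no verdict was returned.

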